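Pack a row of potted succulents into the carrying tray in the same order

ROBOT

A 6-joint arm with a two-finger parallel gripper is mounted at the origin on the work surface. World frame = base frame: x ahead of the robot, y to its left, z up, the work surface at z = 0. Lengths are in mm, angles in rad, forces in N, time in s.
With the tool pointing down it reaches from about 275 to 750 mm from the base axis. Payload 10.2 kg.
Tool frame: the origin (TCP) lies midway between the tips of the shut fingers; the grasp point (between the pads) lies 19 mm behind it; x points along the fingers, z is the direction in which the jaws open and shut, and the axes are right-handed (so a half turn about x gives the same grasp; the last joint's range is limited). The gripper opens to 88 mm and grips with 3 to 60 N. Pads are 18 mm wide; open, the fingers measure 123 mm over their backs; the gripper's body (75 mm by 187 mm) begins 45 mm behind the grasp point.
Start: joints at [-1.479, 0.313, 1.498, -0, 1.331, -0.223], TCP at [162.541, -499.211, 238.72] pointing down, gripper open.
Joint ranges: [-2.94, 2.94], [-0.97, 2.17], [0.19, 2.56], [-1.23, 4.37], [0.02, 3.11], [-2.88, 2.88]. Speed limits (rad/s): [2.39, 2.39, 3.01, 3.14, 3.14, 3.14].

INTERFACE

Orientations are given as a unit quaternion [w, x, y, z].
In Python, from rig import arm gives the robot as it stands. The module is installed in compiled form; this text tells all that it offers.
- The arm moves only by the tool step_arm, never from a script. Its argument "increments" is a list of rows, each a list of 5 numbers: the shift along the world's x, y, z in m, then the turn about the world's z in degrees, then the finger opening in m, from 0 to 0.0881. In form: [[x, y, z, spin, grip], ...]. A call has 1 to 5 rows; each row is the pose to reach, as a shift and turn from the pose commanded when the call began; what a row does not reach only later rows make up. A row lasts 1/12 s, in which the tool goes at most 41.7 mm and 7.16 degrees, less where a joint would pass 70% of its speed; a pose out of reach is approached as far as the arm can. A call with a gripper value outside its range is refused whole. The fingers move at their own pace and stop on an object; "grip_force" is the grip in N (left out, the last holds). Time passes only in rows, so rows that repeat a pose let the fingers close. It gives the time, the measured TCP pose, the force and the opening at its end, in the units of the state.
- arm.sense(): the state, without advancing time (a new reading comes with each control period).
- arm.get_image(name): name is "scene" or "top" or "wrist"; returns the picture (400x640x3 uint8, red, green, blue); there is no depth.
- arm.camera_params(name): a dict with "fov_y" (degrees; the focal length in pixels is half the picture's height over the tangent of half this angle, whatever the lens; pixels are square), "cx", "cy" (the principal point, pixels), "xyz" and "rotation" of the camera in the world. Camera axes: x right, y down, z forward; pixel columns grow to the right and rows downward; lengths in mm; the calibration is good to about 2 mm. The wrist camera is an equidistant fisheye: a pixel r from the principal point sees the ray r / f radians off the axis. A picture is of the moment at which its call begins: read the wrist's pose just before it. camera_params takes no time and is no camera call; for the wrist camera it gives the pose at the moment of the call.
- arm.sign_off(): hands the job in, once; it reports no verdict.
The state is a dict: "t": time; "qpos": joint angles; "joint_vel": joint speeds; "effort": joint torques, N m; "tool_pos": TCP position; "ee_rot": TCP orientation; "contact_force": force on the tool from outside, world axes, zero at the start; "moment": the same for the moment, N m; "opening": finger opening in mm.
Only numpy, scipy, OpenCV 4.12 (cv2) and the standard library are available. Lean on these libraries where they do the work, as an engineer would, in place of code of your own. Each camera call takes 0.05 s, during which the arm holds its last target. There are 200 camera calls.

TASK

Pack this trial row for the greenhouse: move the four potted plants that stand on the saucers into the four empty pockets of the grey carrying tray, one to a pocket and in the same left-to-right order in which they stand now; the aloe already in the tray keeps its pocket. Set each one down gently and upright on the floor of its pocket, without letting it fall or tip and without knocking it against another plant.

Things in the scene. Friction and masses are not known exactly. Their poses are not given: they have to be found in the camera images.
- rosette_mid (a point): Rosette: low grey-green whorl of fleshy leaves up to 20 mm above the rim, in a black square pot: 50 mm tall, rim 50 x 50 mm (a straight band 12 mm high: grip it across), sides tapering to a 36 mm foot, 0.11 kg. Point: centre of the pot, 25 mm above its underside; x, y square to its sides. Starts on a saucer.
- ball_mid (a point): Ball cactus: ribbed green globe 38 mm across, up to 24 mm above the rim, in a black square pot: 50 mm tall, rim 50 x 50 mm (a straight band 12 mm high: grip it across), sides tapering to a 36 mm foot, 0.11 kg. Point: centre of the pot, 25 mm above its underside; x, y square to its sides. Starts on a saucer.
- columns_mid (a point): Column cactus: two upright finger-like columns of unequal height, the taller up to 30 mm above the rim, in a black square pot: 50 mm tall, rim 50 x 50 mm (a straight band 12 mm high: grip it across), sides tapering to a 36 mm foot, 0.11 kg. Point: centre of the pot, 25 mm above its underside; x, y square to its sides. Starts on a saucer.
- paddle_mid (a point): Paddle cactus: one flat round upright pad with two smaller flat pads as ears, up to 28 mm above the rim, in a black square pot: 50 mm tall, rim 50 x 50 mm (a straight band 12 mm high: grip it across), sides tapering to a 36 mm foot, 0.11 kg. Point: centre of the pot, 25 mm above its underside; x, y square to its sides. Starts on a saucer.
- rosette_saucer: Round terracotta-coloured saucer under the rosette succulent at the start; 79 mm across, 11 mm high, fixed in a row of four 84 mm apart on the slatted wooden stand. Origin: centre of its underside, 16 mm above the table; inner floor 4 mm higher. Its y axis runs along the row, to the left seen from the robot; x across it, away from the robot.
- ball_saucer: Round terracotta-coloured saucer under the ball cactus at the start; 79 mm across, 11 mm high, fixed in a row of four 84 mm apart on the slatted wooden stand. Origin: centre of its underside, 16 mm above the table; inner floor 4 mm higher. Its y axis runs along the row, to the left seen from the robot; x across it, away from the robot.
- columns_saucer: Round terracotta-coloured saucer under the column cactus at the start; 79 mm across, 11 mm high, fixed in a row of four 84 mm apart on the slatted wooden stand. Origin: centre of its underside, 16 mm above the table; inner floor 4 mm higher. Its y axis runs along the row, to the left seen from the robot; x across it, away from the robot.
- paddle_saucer: Round terracotta-coloured saucer under the paddle cactus at the start; 79 mm across, 11 mm high, fixed in a row of four 84 mm apart on the slatted wooden stand. Origin: centre of its underside, 16 mm above the table; inner floor 4 mm higher. Its y axis runs along the row, to the left seen from the robot; x across it, away from the robot.
- tray: Fixed grey tray beside the stand, near or far side, a row of five pockets. Origin: centre of its underside, on the table; y along the row, to the left seen from the robot, x away from it. Pocket centres at y = -136, -68, 0, 68, 136 mm, x = 0; each 64 mm square inside, floor 3 mm above the table, showing pale drain mesh if empty. Tray 346 x 70 mm; walls 3 mm thick, 22 mm high, dividers 19 mm.
- aloe_mid (a point): Aloe, a tuft of thin green spikes up to 30 mm above the rim, in a black square pot: 50 mm tall, rim 50 x 50 mm (a straight band 12 mm high: grip it across), sides tapering to a 36 mm foot, 0.11 kg. Point: centre of the pot, 25 mm above its underside; x, y square to its sides. Stays in its pocket of the tray.

How it is judged:
By the outcome, as a careful person would: the job done as asked, in the order asked, and still so for the second after the job is handed in, with the robot touching nothing.
It also fails if it takes over 83 s, if anything falls off the work surface, if the arm or the gripper's body presses on something with over 40 N, if the wrist force passes 120 N, or if a joint passes its speed limit or range.

## Working session

There is one attempt and no reset: what is moved stays moved. The work goes in short steps, Python scripts to look and compute and a tool call to move; the robot and the scene stay as the last step left them, time stands still between calls to the robot, and variables do not carry over. Pictures are saved under pics/ and viewed, on a budget of 14 in all, crops included, one or two more only if the job needs it, and the job is handed in when it is done.

Besides the shell and the picture viewer there is one more tool, called by a JSON object that holds its "method" and its "body", one argument or row to a line. step_arm: Moves the arm, as the interface text tells. Its arguments: {"type":"object","properties":{"increments":{"type":"array"},"grip_force":{"type":"number"}},"required":["increments"]}

```bash
mkdir -p pics; python3 - <<'E'
from rig import arm
import cv2
s=arm.sense();print(s)
for n in("top","scene"):
    print(n,arm.camera_params(n));cv2.imwrite(f"pics/{n}0.png",arm.get_image(n)[:,:,::-1])
E
```

```text
{'t': 0.0, 'qpos': array([-1.47939261e+00,  3.13412565e-01,  1.49841303e+00, -1.34836227e-05,
        1.33102559e+00, -2.23349673e-01]), 'joint_vel': array([ 0.00060912, -0.00062151,  0.00013042,  0.00083881, -0.0009571 ,
        0.00114682]), 'effort': array([ 9.82785677e-04, -4.02207041e+01, -2.52268517e+01,  6.94824080e-02,
        3.53679922e-02, -9.09914183e-05]), 'tool_pos': array([ 162.51782141, -498.95265288,  238.18928745]), 'ee_rot': array([ 0.57188871,  0.41578762,  0.57248209, -0.41512434]), 'contact_force': array([-0.39437676,  0.57731934, -0.42706346]), 'moment': array([-0.01645399,  0.02162964, -0.04072226]), 'opening': 87.99285348752457}
top {'fov_y': 56.83834953862855, 'cx': 319.9787595690493, 'cy': 200.03780468896286, 'xyz': array([443.17063815,  -8.49536522, 786.45121366]), 'rotation': array([-0.07933531,  0.70469751, -0.70315582,  0.05176113])}
scene {'fov_y': 57.14352311663951, 'cx': 323.949165545502, 'cy': 197.42831921362176, 'xyz': array([967.68821163, -31.15251703, 565.30758623]), 'rotation': array([-0.25090531,  0.69693371,  0.63268098, -0.22593074])}
```

View pics/top0.png

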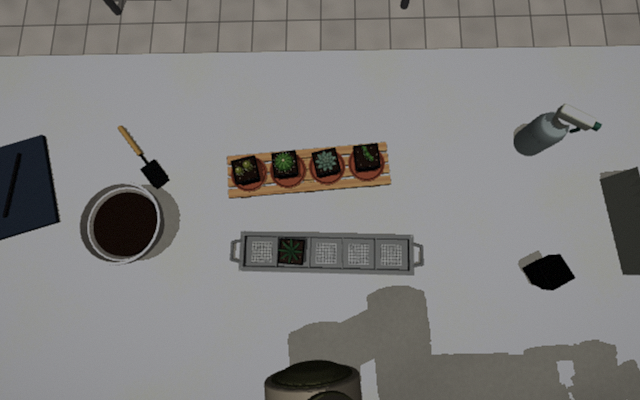

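View pics/scene0.png

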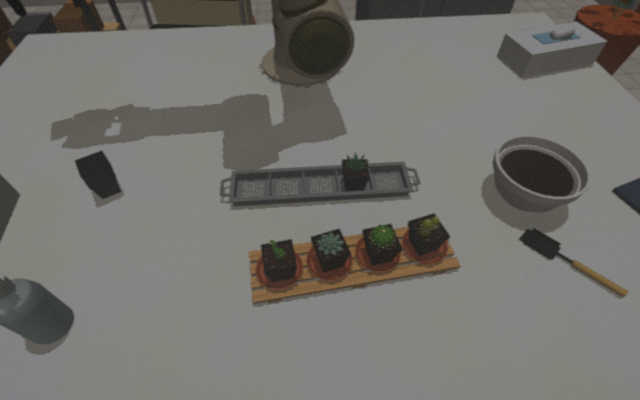

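Top view: stand on the far side. The pots, left to right, are near (245,170), (286,163), (327,160) and (367,156), with different yaws. The tray is on the near side: empty pockets at about (261,251), (325,253), (358,254) and (391,255), aloe at (291,251). The scene view agrees. Next I'll enlarge the top view and measure.

```bash
cat > h.py <<'E'
import numpy as np,cv2
from scipy.spatial.transform import Rotation as R
from rig import arm
def rot(q): return R.from_quat([q[1],q[2],q[3],q[0]])
def K(p): return 200/np.tan(np.radians(p["fov_y"]/2))
def cast(p,uv,z,fish=False):
    uv=np.atleast_2d(np.asarray(uv,float)); d=(uv-[p["cx"],p["cy"]])/K(p)
    if fish:
        r=np.linalg.norm(d,axis=1,keepdims=True)+1e-12
        d=np.c_[d/r*np.sin(r),np.cos(r)]
    else: d=np.c_[d,np.ones(len(d))]
    d=rot(p["rotation"]).apply(d)
    return p["xyz"]+d*((z-p["xyz"][2])/d[:,2])[:,None]
def proj(p,X,fish=False):
    c=rot(p["rotation"]).inv().apply(np.atleast_2d(X)-p["xyz"])
    if fish:
        r=np.linalg.norm(c[:,:2],axis=1,keepdims=True); return c[:,:2]/(r+1e-12)*np.arctan2(r,c[:,2:])*K(p)+[p["cx"],p["cy"]]
    return c[:,:2]/c[:,2:]*K(p)+[p["cx"],p["cy"]]
E
python3 - <<'E'
from h import *
s=arm.sense();r=rot(s["ee_rot"]);print("toolx",r.apply([1,0,0]),"jaw",r.apply([0,0,1]))
p=arm.camera_params("top");im=cv2.imread("pics/top0.png")
print(proj(p,[[500,0,70],[500,100,70],[600,0,70],[350,0,0]]))
c=im[135:285,220:430]
cv2.imwrite("pics/top0c.png",cv2.resize(np.clip(c.astype(float)*1.6,0,255).astype(np.uint8),None,fx=3.8,fy=3.8,interpolation=cv2.INTER_CUBIC))
h=cv2.cvtColor(im,cv2.COLOR_BGR2HSV)
for q in [(245,160),(245,185),(286,150),(300,240),(262,240),(330,195),(349,150),(400,100),(243,183)]: print(q,h[q[1],q[0]],end=' ')
# tray mask: grey mid
m=cv2.inRange(h,(0,0,60),(180,60,125)).copy(); m[:225]=0;m[285:]=0
m=cv2.morphologyEx(m,cv2.MORPH_CLOSE,np.ones((9,9)))
for k in sorted(cv2.findContours(m,0,2)[0],key=cv2.contourArea)[-3:]: print(cv2.contourArea(k),cv2.minAreaRect(k))
E
```

```text
toolx [-9.75854103e-05  1.07588072e-03 -9.99999416e-01] jaw [ 0.30963846 -0.95085378 -0.00105322]
[[330.07112061 239.57413681]
 [278.60214951 239.43367412]
 [330.10877898 189.01368266]
 [330.42048802 315.86914375]]
(245, 160) [ 28 149  41] (245, 185) [  7 167  81] (286, 150) [ 10   6 129] (300, 240) [120 204   5] (262, 240) [ 0  0 89] (330, 195) [ 90   2 152] (349, 150) [ 16 131 146] (400, 100) [113   7 155] (243, 183) [ 60 170   3] 214.5 ((537.9613647460938, 260.7348327636719), (26.60993194580078, 41.921791076660156), 48.012786865234375)
1329.0 ((129.0, 244.0), (38.0, 98.0), 90.0)
7257.5 ((326.5510559082031, 252.54708862304688), (193.43064880371094, 40.68544387817383), 1.4975876808166504)
```

View pics/top0c.png

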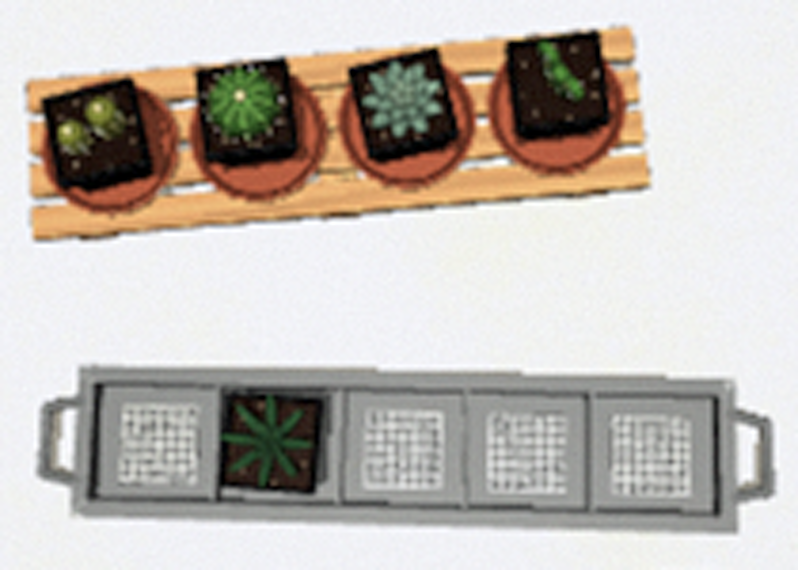

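Enlarged crop: the columns, ball, rosette and paddle pots run left to right, and the far rim edges are clear. The meshes show the empty pockets 1, 3, 4 and 5, with the aloe in pocket 2.

```bash
python3 - <<'E'
from h import *
p=arm.camera_params("top");im=cv2.imread("pics/top0.png")
pk=[]
g=im[:,:,1];h=cv2.cvtColor(im,cv2.COLOR_BGR2HSV)
k4=np.array([[[u/3.8+220,v/3.8+135]] for u,v in [(160,443),(403,447),(527,453),(650,456)]])[:,0]
m=cv2.inRange(h,(0,0,105),(180,60,255))
for u,v in k4:
    u0,v0=int(u)-13,int(v)-13
    w=np.zeros_like(m);w[v0:v0+27,u0:u0+27]=m[v0:v0+27,u0:u0+27]
    ys,xs=np.nonzero(w);c=((xs.min()+xs.max())/2,(ys.min()+ys.max())/2)
    P=cast(p,c,3)[0];pk.append(P);print("pocket",c,(xs.min(),xs.max(),ys.min(),ys.max()),P.round(1))
pk=np.array(pk);d=pk[3]-pk[0];print("pitch",np.linalg.norm(d)/4,"tray yaw of row",np.degrees(np.arctan2(d[0],-d[1])),"diffs",np.diff(pk,axis=0).round(1))
for n,a,b in [("col",(45,100),(133,80)),("ball",(197,70),(290,58)),("ros",(350,67),(435,50)),("pad",(507,42),(600,32))]:
    A,B=cast(p,[(x/3.8+220,y/3.8+135) for x,y in(a,b)],70)
    d=B-A;L=np.linalg.norm(d);d/=L;nrm=np.array([-abs(d[1]),np.sign(-d[1])*-d[0]*-1,0]);
    nrm=np.array([d[1],-d[0],0]); nrm*= -np.sign(nrm[0])
    print(n,"edge",L.round(1),"ctr",((A+B)/2+25*nrm).round(1),"yaw",np.degrees(np.arctan2(d[0],-d[1])).round(1))
E
```

```text
pocket (np.float64(261.5), np.float64(251.5)) (np.int64(251), np.int64(272), np.int64(241), np.int64(262)) [479.7 145.8   3. ]
pocket (np.float64(325.5), np.float64(252.5)) (np.int64(315), np.int64(336), np.int64(242), np.int64(263)) [478.2  10.4   3. ]
pocket (np.float64(358.0), np.float64(253.5)) (np.int64(348), np.int64(368), np.int64(243), np.int64(264)) [476.4 -57.7   3. ]
pocket (np.float64(391.0), np.float64(254.5)) (np.int64(381), np.int64(401), np.int64(244), np.int64(265)) [ 474.6 -126.2    3. ]
pitch 68.02982014870341 tray yaw of row -1.0793695099038416 diffs [[  -1.5 -135.5    0. ]
 [  -1.8  -68.     0. ]
 [  -1.8  -68.6    0. ]]
col edge 48.3 ctr [639.2 170.6  70. ] yaw 13.0
ball edge 50.2 ctr [652.7  90.4  70. ] yaw 7.3
ros edge 46.2 ctr [655.5   8.9  70. ] yaw 11.4
pad edge 49.6 ctr [666.5 -74.4  70. ] yaw 6.0
```

{"method": "step_arm", "body": {
  "increments": [
    [0.024,0.033,0,4.5,0.088],
    [0.048,0.066,0,9,0.088],
    [0.072,0.099,0,13.5,0.088],
    [0.096,0.132,0,18,0.088],
    [0.119,0.167,0,22,0.088]
  ],
  "grip_force": 15
}}

```text
t: 0.52
tool_pos: [282.1, -330.7, 238.5]
ee_rot: [0.641, 0.298, 0.642, -0.297]
contact_force: [1.1, -1.3, 0.5]
opening: 88.0
```

{"method": "step_arm", "body": {
  "increments": [
    [0.024,0.033,0,4.5,0.088],
    [0.048,0.066,0,9,0.088],
    [0.072,0.099,0,13.5,0.088],
    [0.096,0.132,0,18,0.088],
    [0.119,0.167,0,22,0.088]
  ]
}}

```text
t: 0.93
tool_pos: [401.0, -163.7, 238.7]
ee_rot: [0.686, 0.17, 0.686, -0.17]
contact_force: [0.8, -0.5, 0.4]
opening: 88.1
```

{"method": "step_arm", "body": {
  "increments": [
    [0.024,0.033,0,4.5,0.088],
    [0.048,0.066,0,9,0.088],
    [0.072,0.099,0,13.5,0.088],
    [0.096,0.132,0,18,0.088],
    [0.119,0.167,0,22,0.088]
  ]
}}

```text
t: 1.35
tool_pos: [520.0, 3.2, 238.5]
ee_rot: [0.706, 0.035, 0.706, -0.035]
contact_force: [1.0, -0.5, 0.3]
opening: 88.1
```

{"method": "step_arm", "body": {
  "increments": [
    [0.024,0.033,-0.01,4,0.088],
    [0.048,0.066,-0.03,8,0.088],
    [0.072,0.099,-0.05,12,0.088],
    [0.096,0.132,-0.06,16,0.088],
    [0.119,0.167,-0.06,19,0.088]
  ]
}}

```text
t: 1.77
tool_pos: [633.5, 163.0, 175.9]
ee_rot: [0.701, -0.081, 0.704, 0.081]
contact_force: [0.5, -0.4, 1.0]
opening: 88.4
```

```bash
python3 - <<'E'
from h import *
s=arm.sense();r=rot(s["ee_rot"]);j=r.apply([0,0,1]);print(s["tool_pos"].round(1),"jaw",np.degrees(np.arctan2(j[1],j[0])).round(1))
p=arm.camera_params("wrist");im=arm.get_image("wrist")[:,:,::-1];print(p)
cv2.imwrite("pics/w1.png",im)
import json;json.dump({k:np.asarray(v).tolist() for k,v in p.items()},open("w1.json","w"))
E
```

```text
[633.5 163.  175.9] jaw 13.2
{'fov_y': 65.70646984690485, 'cx': 319.8202181368449, 'cy': 199.93193337165116, 'xyz': array([618.0747857 , 234.77360924, 322.93362894]), 'rotation': array([0.14364079, 0.98288652, 0.11438663, 0.01473459])}
```

View pics/w1.png

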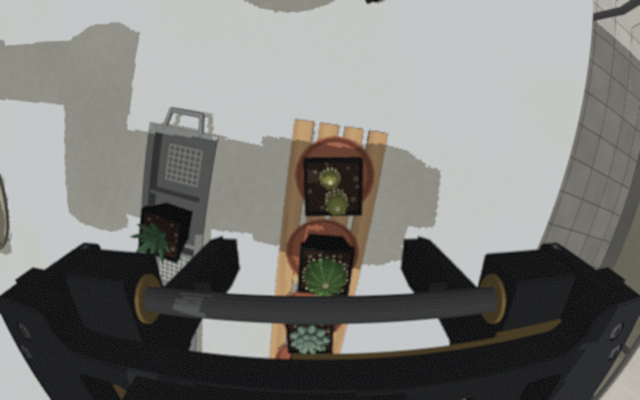

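Wrist view: the columns pot is centred near (333,186), with its rim far edge at v≈215 and sides at u≈305 to 362. It is square to the picture. The fingertips are at (225,250) and (415,250).

```bash
cat >> h.py <<'E'
def pot(im,p,uv,z=70,win=60):
    """centre and yaw of a rim from a dark blob near uv in a wrist picture"""
    u,v=map(int,uv); h=cv2.cvtColor(im,cv2.COLOR_BGR2HSV)
    m=((h[:,:,2]<75)&~((h[:,:,0]<12)&(h[:,:,2]>55))).astype(np.uint8)*255
    w=np.zeros_like(m);w[v-win:v+win,u-win:u+win]=m[v-win:v+win,u-win:u+win]
    w=cv2.morphologyEx(cv2.morphologyEx(w,cv2.MORPH_CLOSE,np.ones((5,5))),cv2.MORPH_OPEN,np.ones((7,7)))
    c=[k for k in cv2.findContours(w,0,1)[0] if cv2.pointPolygonTest(k,(float(u),float(v)),False)>=0][0]
    X=cast(p,c[:,0].astype(float),z,True)[:,:2].astype(np.float32)
    return c,X,cv2.minAreaRect(X)
E
python3 - <<'E'
from h import *
import json
p={k:np.array(v) for k,v in json.load(open("w1.json")).items()};im=cv2.imread("pics/w1.png")
print("TCP px",proj(p,[633.5,163,175.9],True),proj(p,[634,171,70],True))
c,X,r=pot(im,p,(333,190));print(r);print("corner rays",cast(p,[(304,157),(362,157),(361.5,215),(306,215.5)],70,True).round(1))
print("bbox px",cv2.boundingRect(c))
pc=cast(p,[(183,165)],3,True);print("pocket1",pc)
E
```

```text
TCP px [[318.20095078 253.577405  ]] [[322.04524279 188.92514498]]
((642.5473022460938, 174.58485412597656), (49.80867004394531, 49.91815185546875), 13.493254661560059)
corner rays [[613.2 194.1  70. ]
 [659.9 205.3  70. ]
 [672.8 156.2  70. ]
 [626.  144.7  70. ]]
bbox px (303, 158, 60, 58)
pocket1 [[480.08846421 146.0948097    3.        ]]
```

{"method": "step_arm", "body": {
  "increments": [
    [0.0035,0.0055,0,0.5,0.088],
    [0.0035,0.0055,-0.03,0.5,0.088],
    [0.0035,0.0055,-0.06,0.5,0.088],
    [0.0035,0.0055,-0.085,0.5,0.088],
    [0.0035,0.0055,-0.1,0.5,0.088]
  ]
}}

```text
t: 2.23
tool_pos: [635.8, 166.2, 76.3]
ee_rot: [0.701, -0.083, 0.704, 0.083]
contact_force: [-0.7, -0.1, 0.3]
opening: 87.9
```

{"method": "step_arm", "body": {
  "increments": [
    [0,0,-0.015,0,0.088],
    [0,0,-0.025,0,0.088],
    [0,0,-0.032,0,0.088],
    [0,0,-0.0335,0,0.088],
    [0,0,-0.0335,0,0.08]
  ]
}}

```text
t: 2.65
tool_pos: [637.3, 166.8, 45.8]
ee_rot: [0.702, -0.083, 0.702, 0.083]
contact_force: [-0.4, 1.0, 0.5]
opening: 83.1
```

{"method": "step_arm", "body": {
  "increments": [
    [0.005,0.0075,-0.001,0.5,0.08],
    [0.005,0.0075,-0.001,0.5,0.07],
    [0.005,0.0075,-0.001,0.5,0.062],
    [0.005,0.0075,-0.001,0.5,0.056],
    [0.005,0.0075,-0.001,0.5,0.052]
  ]
}}

```text
t: 3.07
tool_pos: [642.2, 174.3, 45.0]
ee_rot: [0.702, -0.086, 0.702, 0.086]
contact_force: [1.0, -0.3, 0.1]
opening: 55.5
```

{"method": "step_arm", "body": {
  "increments": [
    [0,0,0,0,0.049],
    [0,0,0,0,0.046],
    [0,0,0,0,0.044],
    [0,0,0,0,0.044],
    [0,0,0,0,0.044]
  ]
}}

```text
t: 3.48
tool_pos: [642.2, 174.4, 44.8]
ee_rot: [0.702, -0.086, 0.702, 0.086]
contact_force: [-2.7, -1.8, 3.7]
opening: 49.6
```

{"method": "step_arm", "body": {
  "increments": [
    [0,0,0.005,0,0.044],
    [0,0,0.02,0,0.044],
    [0,0,0.045,0,0.044],
    [0,0,0.075,0,0.044],
    [0,0,0.1,0,0.044]
  ],
  "grip_force": 20
}}

```text
t: 3.9
tool_pos: [642.2, 174.7, 146.3]
ee_rot: [0.702, -0.086, 0.702, 0.087]
contact_force: [-0.3, 0.3, -1.5]
opening: 49.6
```

{"method": "step_arm", "body": {
  "increments": [
    [-0.01,0,0.003,-1,0.044],
    [-0.03,-0.005,0.003,-4,0.044],
    [-0.055,-0.01,0.003,-7,0.044],
    [-0.085,-0.015,0.003,-10,0.044],
    [-0.115,-0.02,0.003,-13,0.044]
  ]
}}

```text
t: 4.32
tool_pos: [525.8, 154.4, 147.4]
ee_rot: [0.707, -0.005, 0.707, 0.006]
contact_force: [0.3, 0.1, -1.8]
opening: 49.8
```

{"method": "step_arm", "body": {
  "increments": [
    [-0.023,-0.004,0,-2,0.044],
    [-0.038,-0.007,0,-2,0.044],
    [-0.045,-0.0085,0,-2,0.044],
    [-0.0475,-0.0085,0,-2,0.044],
    [-0.0475,-0.0085,-0.01,-2,0.044]
  ]
}}

```text
t: 4.73
tool_pos: [481.0, 146.3, 138.9]
ee_rot: [0.708, 0.006, 0.706, -0.006]
contact_force: [1.3, -0.9, -1.3]
opening: 49.3
```

```bash
python3 - <<'E'
from h import *
s=arm.sense();r=rot(s["ee_rot"]);j=r.apply([0,0,1]);print(s["tool_pos"].round(1),"jaw",np.degrees(np.arctan2(j[1],j[0])).round(1),s["opening"],s["contact_force"])
p=arm.camera_params("wrist");im=arm.get_image("wrist")[:,:,::-1]
cv2.imwrite("pics/w2.png",im)
import json;json.dump({k:np.asarray(v).tolist() for k,v in p.items()},open("w2.json","w"))
E
```

```text
[481.  146.3 138.9] jaw -1.0 49.29306332685569 [ 1.33467565 -0.94605225 -1.34306063]
```

View pics/w2.png

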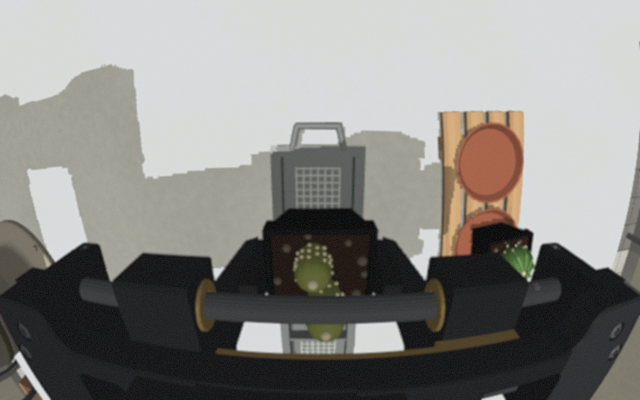

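The pot is held level, at u 273 to 370, and squared and centred over its pocket (tray centre u≈320). I'll lower it.

{"method": "step_arm", "body": {
  "increments": [
    [-0.001,0,-0.015,0,0.044],
    [-0.001,0,-0.04,0,0.044],
    [-0.001,0,-0.065,0,0.044],
    [-0.001,0,-0.083,0,0.044],
    [-0.001,0,-0.095,0,0.044]
  ]
}}

```text
t: 5.2
tool_pos: [478.4, 146.0, 39.8]
ee_rot: [0.706, 0.006, 0.708, -0.006]
contact_force: [-0.8, -0.2, -1.8]
opening: 49.7
```

{"method": "step_arm", "body": {
  "increments": [
    [0,0,-0.006,0,0.044],
    [0,0,-0.01,0,0.044],
    [0,0,-0.0125,0,0.044],
    [0,0,-0.014,0,0.044],
    [0,0,-0.0145,0,0.044]
  ]
}}

```text
t: 5.62
tool_pos: [479.1, 146.1, 28.3]
ee_rot: [0.707, 0.006, 0.707, -0.006]
contact_force: [-0.2, 0.2, -3.1]
opening: 49.9
```

{"method": "step_arm", "body": {
  "increments": [
    [0,0,-0.0005,0,0.044],
    [0,0,-0.0008,0,0.044],
    [0,0,-0.001,0,0.044]
  ]
}}

```text
t: 5.87
tool_pos: [479.0, 146.1, 27.7]
ee_rot: [0.707, 0.006, 0.707, -0.006]
contact_force: [-2.2, 0.6, 7.1]
opening: 49.7
```

Touchdown registers at about +8 N. Releasing and rising, then on to the ball pot with an intermediate stop for a look.

{"method": "step_arm", "body": {
  "increments": [
    [0,0,0,0,0.05],
    [0,0,0,0,0.053],
    [0,0,0,0,0.06],
    [0,0,0,0,0.07],
    [0,0,0,0,0.076]
  ]
}}

```text
t: 6.28
tool_pos: [478.7, 146.1, 27.0]
ee_rot: [0.707, 0.006, 0.707, -0.006]
contact_force: [0.7, -0.2, 0.0]
opening: 70.7
```

{"method": "step_arm", "body": {
  "increments": [
    [0,0,0.01,0,0.08],
    [0,0,0.03,0,0.084],
    [0,0,0.06,0,0.088],
    [0,0,0.1,0,0.088],
    [0,0,0.14,0,0.088]
  ]
}}

```text
t: 6.7
tool_pos: [478.1, 146.0, 169.1]
ee_rot: [0.707, 0.006, 0.707, -0.006]
contact_force: [0.3, -0.2, -0.5]
opening: 88.0
```

{"method": "step_arm", "body": {
  "increments": [
    [0.037,-0.012,0.004,2,0.088],
    [0.074,-0.024,0.008,4,0.088],
    [0.11,-0.036,0.008,6,0.088],
    [0.145,-0.046,0.008,8,0.088],
    [0.173,-0.054,0.008,8,0.088]
  ]
}}

```text
t: 7.12
tool_pos: [653.5, 91.0, 175.8]
ee_rot: [0.706, -0.044, 0.705, 0.044]
contact_force: [-0.4, -0.2, 0.3]
opening: 87.6
```

{"method": "step_arm", "body": {
  "increments": [
    [0,0,0,0.5,0.088],
    [0,0,0,0.5,0.088]
  ]
}}

```text
t: 7.28
tool_pos: [652.0, 91.6, 174.7]
ee_rot: [0.705, -0.046, 0.706, 0.046]
contact_force: [-0.5, 0.2, -0.0]
opening: 88.0
```

```bash
cat > look.py <<'E'
import sys
from h import *
import json
n=sys.argv[1]
s=arm.sense();r=rot(s["ee_rot"]);j=r.apply([0,0,1]);print(s["tool_pos"].round(1),"jaw",np.degrees(np.arctan2(j[1],j[0])).round(1),s["opening"].round(1),s["contact_force"].round(1))
p=arm.camera_params("wrist");im=np.ascontiguousarray(arm.get_image("wrist")[:,:,::-1])
cv2.imwrite(f"pics/{n}.png",im)
json.dump({k:np.asarray(v).tolist() for k,v in p.items()},open(n+".json","w"))
if len(sys.argv)>2:
    uv=proj(p,[float(a) for a in sys.argv[2:4]]+[70],True)[0];print("expected px",uv.round(0))
    c,X,r=pot(im,p,uv,win=45);print("rect",r,"bbox",cv2.boundingRect(c))
    cv2.drawContours(im,[c],-1,(0,0,255),1)
    cv2.imwrite(f"pics/{n}d.png",im)
E
python3 look.py w3 654 93
```

```text
Traceback (most recent call last):
  File "look.py", line 5, in <module>
    s=arm.sense();r=rot(s["ee_rot"]);j=r.apply([0,0,1]);print(s["tool_pos"].round(1),"jaw",np.degrees(np.arctan2(j[1],j[0])).round(1),s["opening"].round(1),s["contact_force"].round(1))
                                                                                                                                      ^^^^^^^^^^^^^^^^^^
AttributeError: 'float' object has no attribute 'round'
```

```bash
sed -i 's/s\["opening"\].round(1)/round(s["opening"],1)/' look.py; python3 look.py w3 654 93
```

```text
[652.   91.6 174.7] jaw 7.5 88.0 [-0.5  0.2 -0. ]
expected px [321. 197.]Traceback (most recent call last):
  File "look.py", line 11, in <module>
    c,X,r=pot(im,p,uv,win=45);print("rect",r,"bbox",cv2.boundingRect(c))
          ~~~^^^^^^^^^^^^^^^^
  File "h.py", line 25, in pot
    c=[k for k in cv2.findContours(w,0,1)[0] if cv2.pointPolygonTest(k,(float(u),float(v)),False)>=0][0]
      ~~~~~~~~~~~~~~~~~~~~~~~~~~~~~~~~~~~~~~~~~~~~~~~~~~~~~~~~~~~~~~~~~~~~~~~~~~~~~~~~~~~~~~~~~~~~~~~^^^
IndexError: list index out of range
```

```bash
python3 - <<'E'
t=open("h.py").read()
t=t.replace('&(h[:,:,2]>55)))','&(h[:,:,2]>55))|((h[:,:,0]>25)&(h[:,:,0]<100)&(h[:,:,1]>50)))')
i=t.index("    c=[k for");t=t[:i]+'''    c=cv2.convexHull(max(cv2.findContours(w,0,1)[0],key=cv2.contourArea))
'''+t[t.index("    X=cast"):]
open("h.py","w").write(t)
E
python3 look.py w3 654 93
```

```text
[651.3  92.2 175.1] jaw 7.5 88.1 [-0.7  1.2  0.7]
expected px [322. 197.]
rect ((655.0396728515625, 94.31536102294922), (49.358707427978516, 50.390586853027344), 7.793449878692627) bbox (294, 167, 60, 58)
```

View pics/w3d.png

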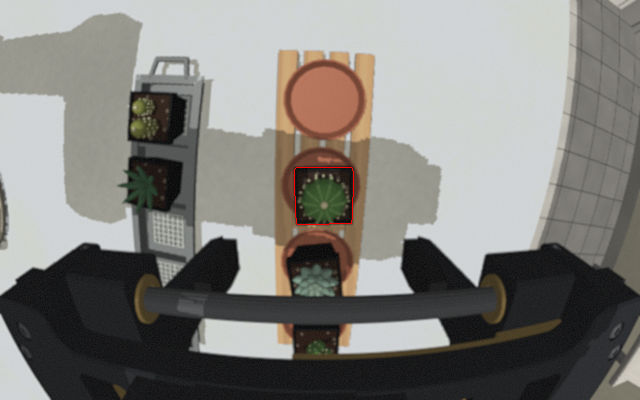

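The columns pot stands upright in pocket 1, near (155,118). The ball pot's outline at (294–354, 167–225) measures 49 x 50 mm, centre (655.0, 94.3). I'll grasp it.

{"method": "step_arm", "body": {
  "increments": [
    [0.0037,0.0021,0,0.3,0.088],
    [0.0037,0.0021,-0.03,0.3,0.088],
    [0.0037,0.0021,-0.06,0.3,0.088],
    [0.0037,0.0021,-0.085,0.3,0.088],
    [0.0037,0.0021,-0.1,0.3,0.088]
  ],
  "grip_force": 15
}}

```text
t: 7.8
tool_pos: [653.9, 94.9, 72.8]
ee_rot: [0.704, -0.048, 0.707, 0.049]
contact_force: [-0.1, -0.1, -0.8]
opening: 88.4
```

{"method": "step_arm", "body": {
  "increments": [
    [0,0,-0.015,0,0.088],
    [0,0,-0.025,0,0.088],
    [0,0,-0.0295,0,0.08],
    [0,0,-0.0295,0,0.07],
    [0,0,-0.0295,0,0.062]
  ]
}}

```text
t: 8.22
tool_pos: [655.7, 94.4, 46.5]
ee_rot: [0.706, -0.048, 0.705, 0.048]
contact_force: [0.7, 0.2, 0.3]
opening: 70.3
```

{"method": "step_arm", "body": {
  "increments": [
    [-0.0005,0,-0.001,0,0.056],
    [-0.0005,0,-0.001,0,0.052],
    [-0.0005,0,-0.001,0,0.049],
    [-0.0005,0,-0.001,0,0.046],
    [-0.0005,0,-0.001,0,0.044]
  ]
}}

```text
t: 8.63
tool_pos: [655.1, 94.2, 45.1]
ee_rot: [0.706, -0.048, 0.705, 0.048]
contact_force: [-1.5, 0.4, 3.3]
opening: 49.7
```

{"method": "step_arm", "body": {
  "increments": [
    [0,0,0,0,0.044],
    [0,0,0,0,0.044],
    [0,0,0,0,0.044]
  ]
}}

```text
t: 8.88
tool_pos: [655.1, 94.2, 45.1]
ee_rot: [0.706, -0.048, 0.705, 0.048]
contact_force: [-2.8, 0.0, 6.2]
opening: 49.7
```

{"method": "step_arm", "body": {
  "increments": [
    [0,0,0.005,0,0.044],
    [0,0,0.02,0,0.044],
    [0,0,0.045,0,0.044],
    [0,0,0.075,0,0.044],
    [0,0,0.1,0,0.044]
  ],
  "grip_force": 20
}}

```text
t: 9.3
tool_pos: [654.9, 94.1, 146.1]
ee_rot: [0.706, -0.048, 0.705, 0.048]
contact_force: [0.5, -0.2, -1.7]
opening: 49.6
```

{"method": "step_arm", "body": {
  "increments": [
    [-0.01,-0.005,0.003,-1,0.044],
    [-0.03,-0.015,0.003,-2,0.044],
    [-0.056,-0.028,0.003,-4,0.044],
    [-0.086,-0.042,0.003,-6,0.044],
    [-0.116,-0.056,0.003,-7,0.044]
  ]
}}

```text
t: 9.72
tool_pos: [537.4, 37.8, 147.2]
ee_rot: [0.707, -0.005, 0.707, 0.005]
contact_force: [0.5, -0.1, -1.2]
opening: 49.7
```

{"method": "step_arm", "body": {
  "increments": [
    [-0.026,-0.012,0,-2,0.044],
    [-0.046,-0.021,0,-2,0.044],
    [-0.057,-0.026,0,-2,0.044],
    [-0.061,-0.028,0,-2,0.044],
    [-0.061,-0.028,-0.01,-2,0.044]
  ]
}}

```text
t: 10.13
tool_pos: [478.6, 9.7, 138.9]
ee_rot: [0.708, 0.007, 0.706, -0.008]
contact_force: [0.9, -0.5, -1.6]
opening: 49.4
```

```bash
python3 look.py w4
```

```text
[478.6   9.7 138.9] jaw -1.2 49.4 [ 0.9 -0.5 -1.6]
```

View pics/w4.png

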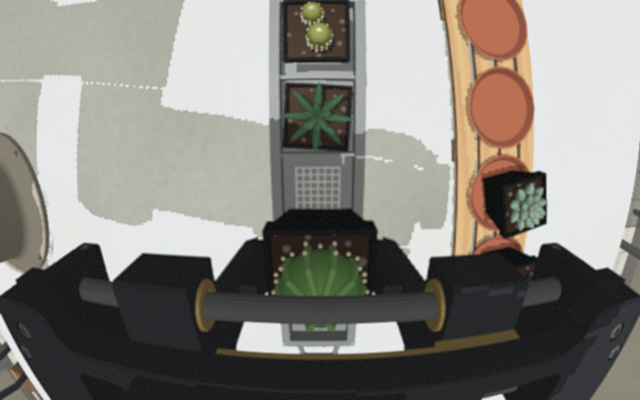

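```bash
python3 - <<'E'
from h import *
import json
p={k:np.array(v) for k,v in json.load(open("w4.json")).items()}
print(proj(p,[[479.7,145.8,53],[479,78,53],[478.2,10.4,3],[476.4,-57.7,3],[474.6,-126.2,3],[474,-165,22]],True).round(0), cast(p,[(318,187)],3,True))
im=cv2.imread("pics/w4.png");cv2.imwrite("pics/w4c.png",cv2.resize(im[200:380,220:420],None,fx=3,fy=3))
E
```

```text
[[316.  29.]
 [317. 117.]
 [318. 188.]
 [318. 253.]
 [317. 308.]
 [318. 344.]] [[478.41032821  11.56236223   3.        ]]
```

View pics/w4c.png

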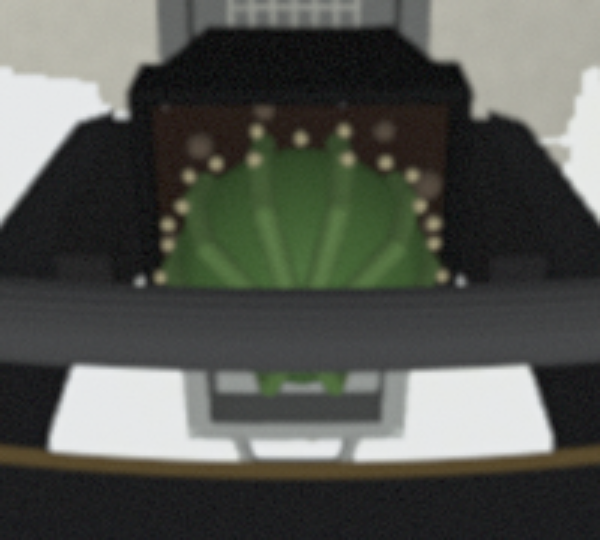

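All the projections agree: pocket 3 is directly below and the pot is level. Lowering.

{"method": "step_arm", "body": {
  "increments": [
    [0,0.0008,-0.015,0,0.044],
    [0,0.0008,-0.04,0,0.044],
    [0,0.0008,-0.065,0,0.044],
    [0,0.0008,-0.083,0,0.044],
    [0,0.0008,-0.095,0,0.044]
  ]
}}

```text
t: 10.6
tool_pos: [477.6, 11.6, 39.9]
ee_rot: [0.706, 0.007, 0.708, -0.007]
contact_force: [-0.8, 0.3, -2.3]
opening: 49.6
```

{"method": "step_arm", "body": {
  "increments": [
    [0,0,-0.006,0,0.044],
    [0,0,-0.01,0,0.044],
    [0,0,-0.0125,0,0.044],
    [0,0,-0.014,0,0.044],
    [0,0,-0.0145,0,0.044]
  ]
}}

```text
t: 11.02
tool_pos: [478.3, 11.0, 28.4]
ee_rot: [0.707, 0.007, 0.707, -0.007]
contact_force: [0.7, 0.3, -1.3]
opening: 49.9
```

{"method": "step_arm", "body": {
  "increments": [
    [0,0,-0.0004,0,0.044],
    [0,0,-0.0006,0,0.044],
    [0,0,-0.0008,0,0.044]
  ]
}}

```text
t: 11.27
tool_pos: [478.3, 10.9, 28.0]
ee_rot: [0.707, 0.007, 0.707, -0.007]
contact_force: [-2.6, 1.0, 8.8]
opening: 49.7
```

{"method": "step_arm", "body": {
  "increments": [
    [0,0,0,0,0.05],
    [0,0,0,0,0.053],
    [0,0,0,0,0.06],
    [0,0,0,0,0.07],
    [0,0,0,0,0.076]
  ]
}}

```text
t: 11.68
tool_pos: [478.0, 10.9, 27.3]
ee_rot: [0.707, 0.007, 0.707, -0.007]
contact_force: [1.1, -0.2, -0.0]
opening: 70.8
```

{"method": "step_arm", "body": {
  "increments": [
    [0,0,0.01,0,0.08],
    [0,0,0.03,0,0.084],
    [0,0,0.06,0,0.088],
    [0,0,0.1,0,0.088],
    [0,0,0.14,0,0.088]
  ]
}}

```text
t: 12.1
tool_pos: [477.3, 11.1, 169.4]
ee_rot: [0.707, 0.007, 0.707, -0.007]
contact_force: [0.6, 0.1, 0.8]
opening: 88.2
```

{"method": "step_arm", "body": {
  "increments": [
    [0.037,0,0.004,3,0.088],
    [0.074,0,0.008,6,0.088],
    [0.11,0,0.008,9,0.088],
    [0.148,0,0.008,12,0.088],
    [0.178,0,0.008,12.5,0.088]
  ]
}}

```text
t: 12.52
tool_pos: [657.7, 11.1, 176.0]
ee_rot: [0.704, -0.071, 0.703, 0.071]
contact_force: [-0.5, 0.5, -0.4]
opening: 88.1
```

{"method": "step_arm", "body": {
  "increments": [
    [0,0,0,0,0.088],
    [0,0,0,0,0.088],
    [0,0,0,0,0.088]
  ]
}}

```text
t: 12.77
tool_pos: [655.2, 11.1, 175.5]
ee_rot: [0.703, -0.07, 0.704, 0.07]
contact_force: [0.3, -0.4, -0.1]
opening: 88.0
```

```bash
python3 look.py w5 657.5 12
```

```text
[655.2  11.1 175.5] jaw 11.3 88.0 [ 0.3 -0.4 -0.1]
expected px [322. 197.]
rect ((654.9540405273438, 24.067459106445312), (48.465675354003906, 24.235992431640625), 11.38525676727295) bbox (293, 169, 58, 29)
```

View pics/w5d.png

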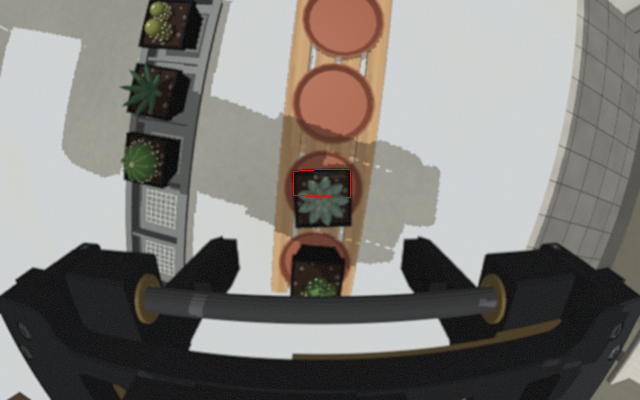

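The ball stands upright in pocket 3. The mask split the rosette pot, but its rim corners read (293,169), (351,169), (352,226) and (295,227).

```bash
python3 - <<'E'
from h import *
import json
p={k:np.array(v) for k,v in json.load(open("w5.json")).items()}
im=cv2.imread("pics/w5.png")
h=cv2.cvtColor(im,cv2.COLOR_BGR2HSV)
m=((h[:,:,2]<75)&~((h[:,:,0]<12)&(h[:,:,2]>55))).astype(np.uint8)*255
w=np.zeros_like(m);w[160:234,285:360]=m[160:234,285:360];w=cv2.morphologyEx(w,cv2.MORPH_OPEN,np.ones((4,4)))
c=cv2.convexHull(cv2.findNonZero(w));X=cast(p,c[:,0].astype(float),70,True)[:,:2].astype(np.float32)
print(cv2.minAreaRect(X),cv2.boundingRect(c))
C=cast(p,[(293,169),(351,169),(352,226),(295,227)],70,True);print(C.mean(0),C.round(1))
E
```

```text
((659.1819458007812, 10.221824645996094), (49.1314811706543, 51.13540267944336), 13.764304161071777) (293, 170, 60, 59)
[658.65997175  11.07908535  70.        ] [[629.3  31.3  70. ]
 [676.6  40.8  70. ]
 [688.8  -8.5  70. ]
 [639.9 -19.2  70. ]]
```

{"method": "step_arm", "body": {
  "increments": [
    [0.0038,0,0,1.3,0.088],
    [0.0038,0,-0.03,1.3,0.088],
    [0.0038,0,-0.06,1.3,0.088],
    [0.0038,0,-0.085,1.3,0.088],
    [0.0038,0,-0.1,1.3,0.088]
  ],
  "grip_force": 15
}}

```text
t: 13.23
tool_pos: [658.3, 11.1, 73.0]
ee_rot: [0.702, -0.078, 0.704, 0.078]
contact_force: [0.1, 0.1, -0.1]
opening: 87.7
```

{"method": "step_arm", "body": {
  "increments": [
    [0,0,-0.015,0,0.088],
    [0,0,-0.026,0,0.088],
    [0,0,-0.0305,0,0.08],
    [0,0,-0.0305,0,0.07],
    [0,0,-0.0305,0,0.062]
  ]
}}

```text
t: 13.65
tool_pos: [660.0, 10.9, 45.7]
ee_rot: [0.703, -0.078, 0.702, 0.078]
contact_force: [-0.7, -0.1, 0.6]
opening: 70.4
```

```bash
python3 - <<'E'
from h import *
s=arm.sense();r=rot(s["ee_rot"]);j=r.apply([0,0,1]);print(s["tool_pos"].round(1),"jaw",np.degrees(np.arctan2(j[1],j[0])).round(1),s["opening"],s["contact_force"].round(1))
E
```

```text
[660.   10.9  45.7] jaw 12.6 70.3874554326525 [-0.7 -0.1  0.6]
```

{"method": "step_arm", "body": {
  "increments": [
    [-0.0005,0,-0.0005,0,0.056],
    [-0.0005,0,-0.0005,0,0.052],
    [-0.0005,0,-0.0005,0,0.049],
    [-0.0005,0,-0.0005,0,0.046],
    [-0.0005,0,-0.0005,0,0.044]
  ]
}}

```text
t: 14.07
tool_pos: [659.3, 10.9, 44.9]
ee_rot: [0.703, -0.078, 0.703, 0.078]
contact_force: [-3.4, 0.0, 5.5]
opening: 49.5
```

{"method": "step_arm", "body": {
  "increments": [
    [0,0,0,0,0.044],
    [0,0,0,0,0.044],
    [0,0,0,0,0.044]
  ]
}}

```text
t: 14.32
tool_pos: [659.4, 10.9, 44.9]
ee_rot: [0.703, -0.078, 0.703, 0.078]
contact_force: [-2.9, -0.8, 5.5]
opening: 49.7
```

{"method": "step_arm", "body": {
  "increments": [
    [0,0,0.005,0,0.044],
    [0,0,0.02,0,0.044],
    [0,0,0.045,0,0.044],
    [0,0,0.075,0,0.044],
    [0,0,0.1,0,0.044]
  ],
  "grip_force": 20
}}

```text
t: 14.73
tool_pos: [659.3, 11.0, 145.9]
ee_rot: [0.703, -0.078, 0.703, 0.078]
contact_force: [0.7, -0.5, -0.9]
opening: 49.4
```

{"method": "step_arm", "body": {
  "increments": [
    [-0.01,-0.004,0.003,-1,0.044],
    [-0.03,-0.012,0.003,-3,0.044],
    [-0.056,-0.021,0.003,-6,0.044],
    [-0.088,-0.032,0.003,-9,0.044],
    [-0.12,-0.044,0.003,-11,0.044]
  ]
}}

```text
t: 15.15
tool_pos: [537.8, -33.1, 147.0]
ee_rot: [0.707, -0.009, 0.707, 0.009]
contact_force: [0.1, -1.0, -1.1]
opening: 49.1
```

{"method": "step_arm", "body": {
  "increments": [
    [-0.027,-0.011,0,-2.7,0.044],
    [-0.047,-0.019,0,-2.7,0.044],
    [-0.058,-0.023,0,-2.7,0.044],
    [-0.0625,-0.0245,0,-2.7,0.044],
    [-0.0625,-0.0245,-0.01,-2.7,0.044]
  ]
}}

```text
t: 15.57
tool_pos: [477.3, -58.0, 138.6]
ee_rot: [0.708, 0.006, 0.706, -0.007]
contact_force: [1.0, 0.3, -1.0]
opening: 49.5
```

```bash
python3 look.py w6; python3 - <<'E'
from h import *
import json
p={k:np.array(v) for k,v in json.load(open("w6.json")).items()}
im=cv2.imread("pics/w6.png");h=cv2.cvtColor(im,cv2.COLOR_BGR2HSV)
print(proj(p,[[476.5,-57.5,3]],True))
cv2.imwrite("pics/w6c.png",im[100:380,150:600])
E
```

```text
[477.3 -58.  138.6] jaw -1.1 49.5 [ 1.   0.3 -1. ]
[[317.38178139 188.35282444]]
```

View pics/w6.png

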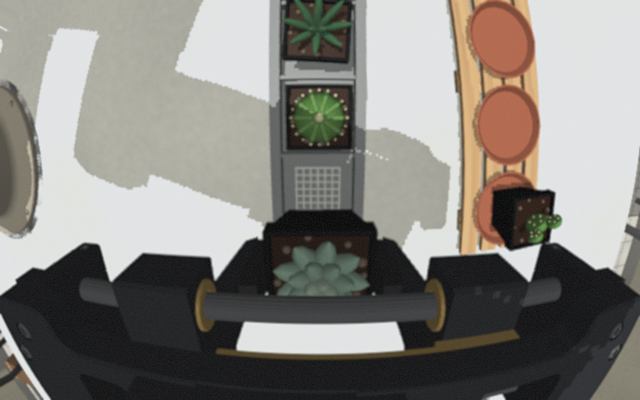

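The rosette is level over pocket 4, with the mesh at (318,187) where predicted. The ball is centred in pocket 3. Lowering.

{"method": "step_arm", "body": {
  "increments": [
    [-0.0005,0.0008,-0.015,0,0.044],
    [-0.0005,0.0008,-0.04,0,0.044],
    [-0.0005,0.0008,-0.065,0,0.044],
    [-0.0005,0.0008,-0.083,0,0.044],
    [-0.0005,0.0008,-0.095,0,0.044]
  ]
}}

```text
t: 16.03
tool_pos: [476.0, -56.0, 39.6]
ee_rot: [0.706, 0.007, 0.708, -0.006]
contact_force: [0.4, 0.4, -1.0]
opening: 49.6
```

{"method": "step_arm", "body": {
  "increments": [
    [0,0,-0.006,0,0.044],
    [0,0,-0.01,0,0.044],
    [0,0,-0.0125,0,0.044],
    [0,0,-0.014,0,0.044],
    [0,0,-0.0145,0,0.044]
  ]
}}

```text
t: 16.45
tool_pos: [476.6, -56.8, 28.0]
ee_rot: [0.707, 0.006, 0.707, -0.007]
contact_force: [-0.3, 0.1, -1.6]
opening: 49.7
```

{"method": "step_arm", "body": {
  "increments": [
    [0,0,-0.0004,0,0.044],
    [0,0,-0.0006,0,0.044],
    [0,0,-0.0008,0,0.044]
  ]
}}

```text
t: 16.7
tool_pos: [476.6, -56.8, 27.8]
ee_rot: [0.707, 0.006, 0.707, -0.007]
contact_force: [-2.7, 0.9, 9.9]
opening: 49.6
```

{"method": "step_arm", "body": {
  "increments": [
    [0,0,0,0,0.05],
    [0,0,0,0,0.053],
    [0,0,0,0,0.06],
    [0,0,0,0,0.07],
    [0,0,0,0,0.076]
  ]
}}

```text
t: 17.12
tool_pos: [476.3, -56.8, 27.0]
ee_rot: [0.707, 0.007, 0.707, -0.007]
contact_force: [0.2, 0.3, 0.3]
opening: 71.1
```

{"method": "step_arm", "body": {
  "increments": [
    [0,0,0.01,0,0.08],
    [0,0,0.03,0,0.084],
    [0,0,0.06,0,0.088],
    [0,0,0.1,0,0.088],
    [0,0,0.14,0,0.088]
  ]
}}

```text
t: 17.53
tool_pos: [475.6, -56.5, 169.0]
ee_rot: [0.707, 0.007, 0.707, -0.006]
contact_force: [1.2, 0.3, -0.4]
opening: 88.2
```

{"method": "step_arm", "body": {
  "increments": [
    [0.037,-0.003,0.004,2,0.088],
    [0.074,-0.006,0.008,4,0.088],
    [0.11,-0.009,0.008,6,0.088],
    [0.148,-0.012,0.008,8,0.088],
    [0.178,-0.015,0.008,8,0.088]
  ]
}}

```text
t: 17.95
tool_pos: [656.1, -71.6, 175.8]
ee_rot: [0.706, -0.044, 0.705, 0.043]
contact_force: [0.1, -0.5, -0.4]
opening: 88.1
```

{"method": "step_arm", "body": {
  "increments": [
    [0.012,0,0,0,0.088],
    [0.012,0,0,0,0.088],
    [0.012,0,0,0,0.088],
    [0.012,0,0,0,0.088]
  ]
}}

```text
t: 18.28
tool_pos: [665.4, -71.6, 175.4]
ee_rot: [0.706, -0.043, 0.706, 0.043]
contact_force: [0.6, -0.1, -0.4]
opening: 88.2
```

```bash
python3 look.py w7 669 -72
```

```text
[665.4 -71.6 175.4] jaw 6.9 88.2 [ 0.6 -0.1 -0.4]
expected px [323. 199.]
rect ((669.118896484375, -71.48773193359375), (50.0627326965332, 50.70746612548828), 6.891320705413818) bbox (294, 169, 60, 58)
```

View pics/w7d.png

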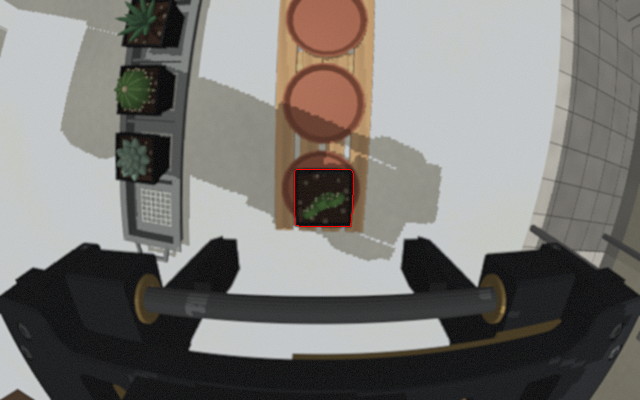

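The rosette is upright in pocket 4. The paddle pot's outline at (294–354, 169–227) measures 50 x 50.7 mm, centre (669.1, −71.5), yaw 6.9°, already aligned with the jaws.

{"method": "step_arm", "body": {
  "increments": [
    [0.0035,0,0,0,0.088],
    [0.0035,0,-0.03,0,0.088],
    [0.0035,0,-0.06,0,0.088],
    [0.0035,0,-0.085,0,0.088],
    [0.0035,0,-0.1,0,0.088]
  ],
  "grip_force": 15
}}

```text
t: 18.75
tool_pos: [668.4, -71.4, 72.4]
ee_rot: [0.705, -0.042, 0.707, 0.043]
contact_force: [0.7, -0.7, 0.8]
opening: 87.9
```

{"method": "step_arm", "body": {
  "increments": [
    [0,0,-0.015,0,0.088],
    [0,0,-0.026,0,0.088],
    [0,0,-0.0305,0,0.08],
    [0,0,-0.0305,0,0.07],
    [0,0,-0.0305,0,0.062]
  ]
}}

```text
t: 19.17
tool_pos: [670.0, -71.8, 45.3]
ee_rot: [0.706, -0.043, 0.705, 0.043]
contact_force: [-0.6, 0.9, 0.2]
opening: 70.0
```

{"method": "step_arm", "body": {
  "increments": [
    [-0.0008,0,-0.0003,0,0.056],
    [-0.0008,0,-0.0003,0,0.052],
    [-0.0008,0,-0.0003,0,0.049],
    [-0.0008,0,-0.0003,0,0.046],
    [-0.0008,0,-0.0003,0,0.044]
  ]
}}

```text
t: 19.58
tool_pos: [669.1, -71.8, 44.9]
ee_rot: [0.706, -0.043, 0.706, 0.043]
contact_force: [-2.2, -0.1, 3.8]
opening: 49.8
```

{"method": "step_arm", "body": {
  "increments": [
    [0,0,0,0,0.044],
    [0,0,0,0,0.044],
    [0,0,0,0,0.044]
  ]
}}

```text
t: 19.83
tool_pos: [669.1, -71.8, 44.8]
ee_rot: [0.706, -0.043, 0.706, 0.043]
contact_force: [-2.4, -0.5, 5.5]
opening: 49.6
```

{"method": "step_arm", "body": {
  "increments": [
    [0,0,0.005,0,0.044],
    [0,0,0.02,0,0.044],
    [0,0,0.045,0,0.044],
    [0,0,0.075,0,0.044],
    [0,0,0.1,0,0.044]
  ],
  "grip_force": 20
}}

```text
t: 20.25
tool_pos: [668.9, -71.7, 145.7]
ee_rot: [0.706, -0.043, 0.706, 0.043]
contact_force: [0.6, -0.6, -1.1]
opening: 49.6
```

{"method": "step_arm", "body": {
  "increments": [
    [-0.012,-0.003,0.003,-1,0.044],
    [-0.034,-0.009,0.003,-2,0.044],
    [-0.062,-0.017,0.003,-3,0.044],
    [-0.094,-0.026,0.003,-5,0.044],
    [-0.127,-0.035,0.003,-6,0.044]
  ]
}}

```text
t: 20.67
tool_pos: [540.4, -106.7, 146.9]
ee_rot: [0.707, -0.005, 0.707, 0.005]
contact_force: [-0.3, -1.3, -2.6]
opening: 49.6
```

{"method": "step_arm", "body": {
  "increments": [
    [-0.03,-0.008,0,-2,0.044],
    [-0.052,-0.015,0,-2,0.044],
    [-0.063,-0.018,0,-2,0.044],
    [-0.0675,-0.019,0,-2,0.044],
    [-0.0675,-0.019,-0.01,-2,0.044]
  ]
}}

```text
t: 21.08
tool_pos: [474.9, -126.3, 138.5]
ee_rot: [0.708, 0.006, 0.706, -0.007]
contact_force: [-0.0, 1.3, -1.7]
opening: 49.4
```

```bash
python3 look.py w8; python3 - <<'E'
from h import *
import json
p={k:np.array(v) for k,v in json.load(open("w8.json")).items()}
print(proj(p,[[474.6,-126.2,3]],True))
E
```

```text
[ 474.9 -126.3  138.5] jaw -1.1 49.4 [-0.   1.3 -1.7]
[[317.96278438 188.77985287]]
```

View pics/w8.png

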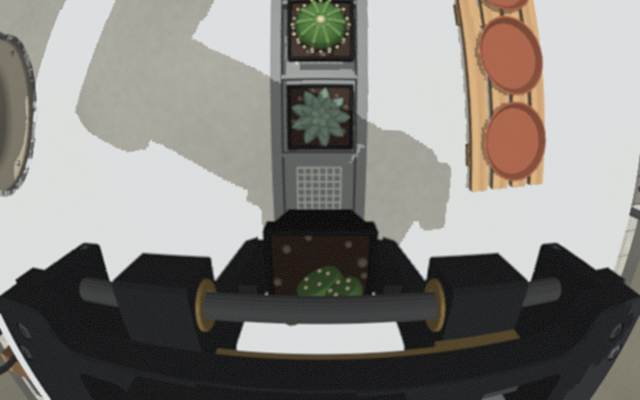

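The paddle is level over pocket 5, with the mesh at (319,187) within 2 px of prediction. Lowering.

{"method": "step_arm", "body": {
  "increments": [
    [0.0005,0.0008,-0.015,0,0.044],
    [0.0005,0.0008,-0.04,0,0.044],
    [0.0005,0.0008,-0.065,0,0.044],
    [0.0005,0.0008,-0.083,0,0.044],
    [0.0005,0.0008,-0.095,0,0.044]
  ]
}}

```text
t: 21.55
tool_pos: [474.8, -124.1, 39.5]
ee_rot: [0.706, 0.007, 0.708, -0.006]
contact_force: [-0.3, 1.1, -2.2]
opening: 49.3
```

{"method": "step_arm", "body": {
  "increments": [
    [0,0,-0.006,0,0.044],
    [0,0,-0.01,0,0.044],
    [0,0,-0.0125,0,0.044],
    [0,0,-0.014,0,0.044],
    [0,0,-0.0145,0,0.044]
  ]
}}

```text
t: 21.97
tool_pos: [475.3, -125.0, 28.0]
ee_rot: [0.707, 0.006, 0.707, -0.007]
contact_force: [-0.3, 0.4, -1.5]
opening: 49.7
```

{"method": "step_arm", "body": {
  "increments": [
    [0,0,-0.0004,0,0.044],
    [0,0,-0.0006,0,0.044],
    [0,0,-0.0008,0,0.044]
  ]
}}

```text
t: 22.22
tool_pos: [475.3, -125.1, 27.8]
ee_rot: [0.707, 0.006, 0.707, -0.007]
contact_force: [-3.0, 1.6, 8.4]
opening: 49.5
```

Touchdown again. Releasing, rising, and backing off to the right for a final check.

{"method": "step_arm", "body": {
  "increments": [
    [0,0,0,0,0.05],
    [0,0,0,0,0.053],
    [0,0,0,0,0.06],
    [0,0,0,0,0.07],
    [0,0,0,0,0.076]
  ]
}}

```text
t: 22.63
tool_pos: [475.0, -125.0, 26.9]
ee_rot: [0.707, 0.007, 0.707, -0.007]
contact_force: [-0.3, 0.5, 0.1]
opening: 70.9
```

{"method": "step_arm", "body": {
  "increments": [
    [0,0,0.01,0,0.08],
    [0,0,0.03,0,0.084],
    [0,0,0.06,0,0.088],
    [0,0,0.1,0,0.088],
    [0,0,0.14,0,0.088]
  ]
}}

```text
t: 23.05
tool_pos: [474.4, -124.6, 168.9]
ee_rot: [0.707, 0.007, 0.707, -0.006]
contact_force: [-0.2, -0.1, -0.3]
opening: 88.0
```

{"method": "step_arm", "body": {
  "increments": [
    [-0.01,-0.03,0.01,0,0.088],
    [-0.02,-0.065,0.02,0,0.088],
    [-0.03,-0.1,0.03,0,0.088],
    [-0.04,-0.13,0.03,0,0.088],
    [-0.05,-0.16,0.03,0,0.088]
  ]
}}

```text
t: 23.47
tool_pos: [424.3, -286.5, 198.3]
ee_rot: [0.708, 0.006, 0.707, -0.007]
contact_force: [-0.6, -0.2, -0.5]
opening: 88.4
```

```bash
python3 - <<'E'
from h import *
s=arm.sense();print(s["t"],s["tool_pos"].round(1),s["contact_force"].round(1))
t=arm.get_image("top")[:,:,::-1];c=arm.get_image("scene")[:,:,::-1]
a=cv2.resize(t[215:285,220:440],(800,255),interpolation=cv2.INTER_CUBIC);b=cv2.resize(c[130:230,210:430],(800,340),interpolation=cv2.INTER_CUBIC)
cv2.imwrite("pics/end.png",np.vstack([a,b]))
E
```

```text
23.4667 [ 424.3 -286.5  198.3] [-0.6 -0.2 -0.5]
```

View pics/end.png

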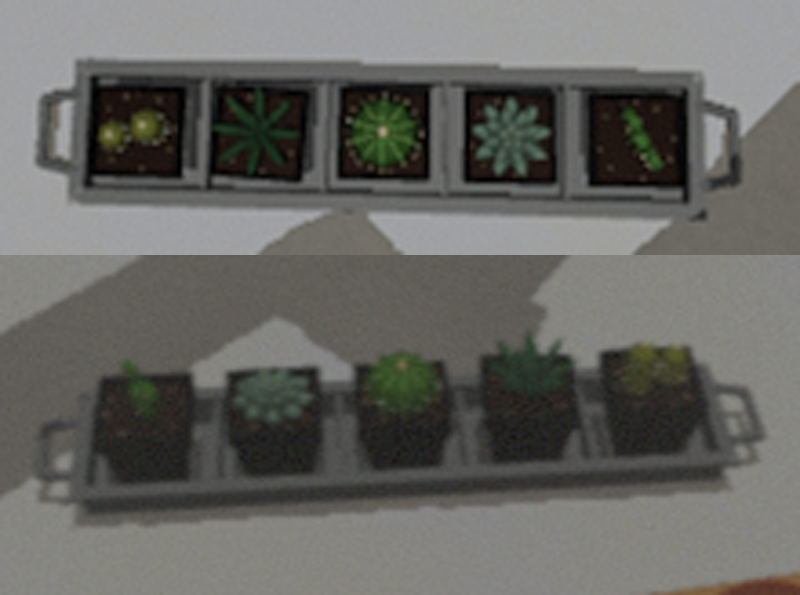

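Both views show all five pots upright in their pockets, in the order columns, aloe, ball, rosette, paddle, with clear gaps between neighbours. Handing in.

```bash
python3 -c "
from rig import arm
print(arm.sign_off())"
```

```text
the job is handed in; nothing more can be done
None
```

All four plants are in the tray and the job is handed in. From the left, the pockets hold columns, aloe (not moved), ball, rosette and paddle, so the original order is kept. It took about 23.5 s of the 83 s allowed.

- **Grasping and placing:** I gripped each pot across its rim, where the fingers stopped at 49.5–49.8 mm. I turned it square to the tray and lowered it until light floor contact, about 7–10 N, before letting go.
- **Final check:** The last top and scene views show every pot upright, with gaps between neighbours. The gripper is well clear, with no force on it beyond sensor noise.
- **What disagreed:**
  - My first by-eye positions from the top view were about 3–4 mm off the close wrist views, so I used the wrist values.
  - The approach to the first pot stopped about 7 mm short and was corrected before gripping.
  - My colour mask split the rosette pot, so I measured its rim from its corners and a second mask instead.

I viewed 13 pictures out of the budget of 14.

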